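Close a paint tin in the ratchet lid press

ROBOT

A 6-joint arm with a two-finger parallel gripper is mounted at the origin on a cart in front of the work surface, level with it; the furniture and walls round the work are solid. World frame = base frame: x ahead of the robot, y to its left, z up, the work surface at z = 0. Lengths are in m, angles in rad, forces in N, time in s.
With the tool pointing down it reaches from about 0.3 to 0.775 m from the base axis. Payload 14.6 kg.
Tool frame: the origin (TCP) lies at the very end of the fingers, on their centre line; the grasp point (between the pads) lies 19 mm behind it; z points along the fingers, y is the line along which they close (so a half turn about z gives the same grasp; the last joint's range is limited). The gripper opens to 94 mm and grips with 3 to 60 N. Pads are 16 mm wide; open, the fingers measure 119 mm over their backs; the gripper's body (75 mm by 177 mm) begins 78 mm behind the grasp point.
Start: joints at [1.135, 0.3, 1.521, -0, 1.321, -0.067], TCP at [0.198, 0.513, 0.205] pointing down, gripper open.
Joint ranges: [-3.03, 3.03], [-0.79, 2.21], [0.23, 2.52], [-1.04, 4.18], [0, 3.07], [-2.55, 2.55]. Speed limits (rad/s): [2.22, 2.22, 2.57, 3.14, 3.14, 3.14].

INTERFACE

Orientations are given as [roll, pitch, yaw] about the fixed x, y, z axes, in that order (R = Rz(yaw) Ry(pitch) Rx(roll)).
In Python, from station import * gives the robot as it stands.
- The arm moves only by the tool jog_arm, never from a script. Its argument "rows" is a list of rows, each a list of 3 entries, a list of its own where there are three numbers: the shift along the tool's x, y, z in m, then the turn about the tool's z in degrees, then the finger opening in m, from 0 to 0.094. A call has 1 to 12 rows; each row shifts and turns the commanded pose from where the row before left it, along the tool's axes as they then stand; what a row does not reach is not made up. A row lasts 1/12 s, in which the tool goes at most 41.7 mm and 7.16 degrees, less where a joint would pass 70% of its speed; a pose out of reach is approached as far as the arm can. A call is refused whole if a number of a shift passes 0.0417 or a number of a turn 7.16, either way. A call with a gripper value outside its range is refused whole. The fingers move at their own pace and stop on an object; "squeeze" is the grip in N (left out, the last holds). Time passes only in rows, so rows that do not move let the fingers close. It gives the time, the measured TCP pose, the force, the opening and the grip force at its end, in the units of the state.
- get_obs(): the state, without advancing time (a new reading comes with each control period).
- camera(name): name is "scene" or "top" or "wrist"; returns a dict with "image" (384x512x3 uint8, red, green, blue), "range_z" (384x512 float32, m along the optical axis (not along the pixel's ray), 0 where there is no reading), "K" (3x3 intrinsics, pixels), "k1" (the pictures are not rectified: a ray, as slopes to the right and down, at radius r is drawn at 1 + k1 r^2 times it, then the intrinsics apply), "world_from_camera" (4x4, takes a point from camera to world coordinates); the wrist camera has in their place "T_tool_cam" (4x4, takes a point from camera to tool coordinates, whose origin is the TCP and whose axes are the flange's). Camera axes: x right, y up, looking along -z (the intrinsics and any distortion apply to the point x, -y, -z); pixel columns grow to the right and rows downward; lengths in m; the calibration is good to about 2 mm. A picture is of the moment at which its call begins: read the wrist's pose just before it.
- hand_in(): hands the job in; it is judged then, once.
Trained networks look in a picture, given as the dict that the camera call returned (one of the last four; its "shot" number tells which), for a name from the list of things; names that differ only in an ending like _2 or _b are one class to them, and where a whole thing is asked for, a point or a joint stands for the part that bears it (a point fixed in the world has none). Each returns a list of dicts, best first, with "p" (0 to 1); they miss things now and then, are a little off and sometimes report something else, mostly with a low value. They report only what shows in the picture. A call takes as long as a camera call.
- search_frame(label, picture): "at" ([column, row] as shares, 0 to 1, of the picture: columns of its width, rows of its height, amid what is visible of it).
- spot_point(label, picture): "at" ([column, row] as shares, 0 to 1, of the picture: columns of its width, rows of its height: a listed point, or the origin of a listed thing).
The state is a dict: "time_s": time; "qpos": joint angles; "joint_vel": joint speeds; "tau": joint torques, N m; "ee_pos": TCP position; "eef_rot": TCP orientation; "force": force on the tool from outside, world axes, zero at the start; "moment": the same for the moment, N m; "grip_width": finger opening in m; "grip_force": force on a finger pad.
Only numpy, scipy, OpenCV 4.12 (cv2) and the standard library are available. Lean on these libraries where they do the work, as an engineer would, in place of code of your own. Each camera call takes 0.05 s, during which the arm holds its last target. There are 200 camera calls.

TASK

Close the sample tin that stands in the bench lid press. With a fingertip press the sprung release plate on top of the press arm until the pawl is clear of the toothed quadrant, then, still pressing it, push the arm down past the teeth until the tin's lid is fully home; take the hand away and leave the arm down. Only press and push: never lift the arm, do not touch the tin or its lid by hand, and leave the things around it where they stand.

Things in the scene. Friction and masses are not known exactly. Their poses are not given: they have to be found in the camera images.
- pivot (a point): centre of the arm's pivot pin, 150 mm above the bench, at the head of a grey lid press bolted to the bench (base 250 x 124 x 12 mm). The frame turns with the press: z is up, -x points along the base from the column to the arm's free end (roughly towards the robot), y along the pin
- press_arm (a joint): angle of the press arm, rad: 0 = raised all the way, grows as it goes down; elevation of the bar above level e = 0.52 - value. Steel bar with black handle, 279 mm from pivot to free end. The pivot is stiff: the arm stays where it is left; to push it at the release plate takes about 5 N. While the pawl is in a tooth it cannot go down (it may first drop by part of a tooth)
- pawl (a joint): angle p of the pawl, rad: 0 = sprung home in a tooth gap; up to 0.1 when its nose rests on a tooth; over 0.115 = clear; 0.15 = plate at its stop. One hooked lever with the release plate, pinned on the arm 91 mm from the pivot. Its spring takes 3 to 5 N at the plate and returns it once let go, so only a steady press keeps it clear
- pawl_nose (a point): tip of the pawl's hook, at the fixed toothed quadrant (81 mm radius about the pivot, 5 teeth 0.13 rad apart, 5 mm deep) on the left side of the press; the last tooth is passed at press_arm = 0.43
- release_plate (a point): centre of the top face of the release plate, a dark ribbed steel plate 72 mm (along the arm) x 42 x 5 mm above the handle: press here. In the pivot's frame it lies at x = -(0.091 cos e + 0.137 cos(e-p) - 0.050 sin(e-p)), y = 0, z = 0.091 sin e + 0.137 sin(e-p) + 0.050 cos(e-p) (e: arm elevation, p: pawl angle)
- presser_foot (a point): underside centre of the white presser foot, 52 mm diameter, carried under the arm 125 mm from the pivot. It meets the proud lid at press_arm = 0.47; at 0.52 the lid is fully home and the arm comes to a hard stop. Pressing the lid in takes about 15 N in all at the release plate
- tin_centre (a point): centre of the sample tin in the press: a bare metal tin of 77 mm diameter, 80 mm high, with a paper band, loose in a 7 mm high nest ring on the base plate under the presser foot; this point is half-way up. Its lid is on it
- tin_lid (a joint): how far the tin's lid is pressed in, m: 0 = standing 6 mm proud, 0.006 = fully home with its flange on the rim
- closed_tin_centre (a point): bystander: an identical tin, already closed, standing on the bench beside the press; this point is half-way up. Leave it
- jar: bystander: black-lidded sample jar, 48 mm diameter, 78 mm high, standing beside the press; origin at its underside. Leave it
- wrench: bystander: steel double open-ended spanner, 192 x 31 x 6 mm, lying on the bench; origin at its underside. Leave it

How it is judged:
By the outcome, as a careful person would: the job done as asked, in the order asked, and still so for the second after the job is handed in, with the robot touching nothing.
It also fails if it takes over 38 s, if anything falls off the work surface, if the arm or the gripper's body presses on something with over 40 N, if the wrist force passes 120 N, or if a joint passes its speed limit or range.

## Working session

There is one attempt and no reset: what is moved stays moved. The work goes in short steps, Python scripts to look and compute and a tool call to move; the robot and the scene stay as the last step left them, time stands still between calls to the robot, and variables do not carry over. Pictures are saved under pics/ and viewed, at most 10 in all, crops included, and the job is handed in when it is done.

Besides the shell and the picture viewer there is one more tool, called as name(argument=value, ...), one argument or row to a line, values as JSON. jog_arm: Moves the arm, as the interface text tells. Its arguments: {"type":"object","properties":{"rows":{"type":"array","items":{"type":"array"}},"squeeze":{"type":"number"}},"required":["rows"]}

```bash
mkdir -p pics; cat > h.py <<'E'
from station import *
import numpy as np, cv2
from scipy.spatial.transform import Rotation as R
def world(pic, at, z=None):
    """pixel share -> world point by range (or by plane z)"""
    K=np.array(pic["K"]); k1=pic["k1"]; h,w=pic["image"].shape[:2]
    u,v=at[0]*w,at[1]*h
    d=np.array([(u-K[0,2])/K[0,0],(v-K[1,2])/K[1,1]]); s=d.copy()
    for _ in range(20): s=d/(1+k1*(s@s))
    T=np.array(pic["world_from_camera"])
    ray=T[:3,:3]@np.array([s[0],-s[1],-1.]); o=T[:3,3]
    if z is None:
        iu,iv=int(round(u)),int(round(v))
        p=pic["range_z"][max(iv-1,0):iv+2,max(iu-1,0):iu+2]; p=p[p>0]
        t=np.median(p) if p.size else np.nan
    else: t=(z-o[2])/ray[2]
    return o+t*ray
E
python3 - <<'E'
from h import *
o=get_obs(); print(o["time_s"],o["ee_pos"],o["eef_rot"],o["force"])
for n in ("scene","top"):
    p=camera(n); cv2.imwrite(f"pics/{n}0.png",p["image"][:,:,::-1])
    print(n,np.round(np.array(p["world_from_camera"]),3).tolist())
    for l in ("pivot","release_plate","presser_foot","pawl_nose","tin_centre","closed_tin_centre","jar","wrench"):
        for r in spot_point(l,p)[:2]: print(l,round(r["p"],2),np.round(r["at"],3),np.round(world(p,r["at"]),3), np.round(world(p,r["at"],.15),3) if l=="pivot" else "")
E
```

```text
0.0 [0.19816507 0.51275169 0.20485376] [-3.14032856e+00 -7.87738043e-05  2.77278353e+00] [-0.0219204   0.03991068 -0.38979222]
scene [[0.656, 0.478, -0.584, -0.026], [-0.755, 0.402, -0.519, -0.452], [-0.013, 0.781, 0.624, 0.851], [0.0, 0.0, 0.0, 1.0]]
pivot 0.84 [0.594 0.494] [0.72  0.032 0.165] [0.736 0.042 0.15 ]
pivot 0.18 [0.467 0.624] [0.574 0.135 0.025] [0.483 0.046 0.15 ]
release_plate 0.96 [0.525 0.492] [0.543 0.007 0.284] 
presser_foot 0.92 [0.547 0.576] [0.582 0.004 0.165] 
pawl_nose 0.59 [0.572 0.466] [0.693 0.049 0.206] 
tin_centre 0.64 [0.544 0.647] [ 0.575 -0.     0.08 ] 
closed_tin_centre 0.69 [0.648 0.666] [ 0.64  -0.117  0.081] 
jar 0.81 [0.472 0.619] [0.577 0.128 0.035] 
wrench 0.6 [0.584 0.882] [ 0.444 -0.165  0.001] 
top [[0.028, 0.996, -0.086, 0.502], [-1.0, 0.029, 0.007, 0.078], [0.01, 0.086, 0.996, 1.341], [0.0, 0.0, 0.0, 1.0]]
pivot 0.87 [0.522 0.354] [0.731 0.045 0.169] [0.735 0.044 0.15 ]
release_plate 0.81 [0.549 0.532] [0.549 0.011 0.282] 
presser_foot 0.81 [0.538 0.482] [0.599 0.023 0.221] 
pawl_nose 0.89 [0.519 0.386] [0.691 0.049 0.215] 
tin_centre 0.75 [0.528 0.487] [0.591 0.036 0.254] 
closed_tin_centre 0.6 [0.618 0.433] [ 0.666 -0.097  0.081] 
jar 0.82 [0.451 0.495] [0.593 0.139 0.079] 
wrench 0.58 [0.651 0.644] [ 0.438 -0.164  0.001]
```

View pics/scene0.png

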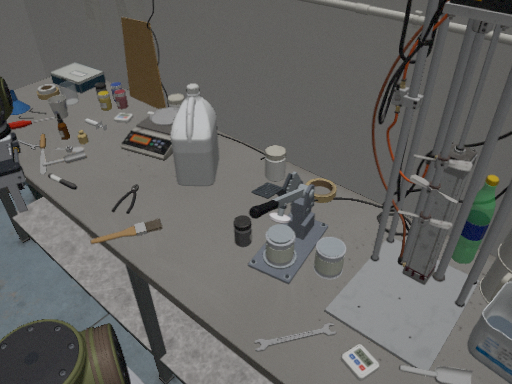

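View pics/top0.png

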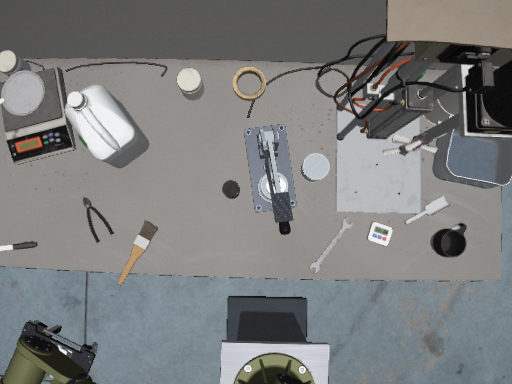

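The pictures show the press at mid-bench: pivot near (267,136) and handle end near (285,228) in the top view. The arm is raised and the plate sits over the handle near (281,205). The jar is at (231,189) and the closed tin at (316,167). Next I refine the plate's pose.

```bash
python3 - <<'E'
from h import *
for n in ("top","scene"):
    p=camera(n)
    K=p["K"];h,w=p["image"].shape[:2]
    v,u=np.mgrid[0:h,0:w].astype(np.float32)
    D=np.array([p["k1"],0,0,0,0.])
    s=cv2.undistortPoints(np.stack([u.ravel(),v.ravel()],1)[:,None],np.array(K,float),D)[:,0]
    t=p["range_z"].ravel(); T=np.array(p["world_from_camera"])
    W=(np.c_[s[:,0]*t,-s[:,1]*t,-t])@T[:3,:3].T+T[:3,3]
    m=(t>0)&(abs(W[:,0]-.58)<.2)&(abs(W[:,1]-.03)<.08)&(W[:,2]>.2)&(W[:,2]<.36)
    P=W[m]; c=p["image"].reshape(-1,3)[m].mean(1)
    # points by x
    for a in np.arange(.42,.76,.012):
        q=P[(P[:,0]>=a)&(P[:,0]<a+.012)]; 
        if len(q): print(n,round(a+.006,3),len(q),"y",np.round([q[:,1].min(),np.median(q[:,1]),q[:,1].max()],3),"z",np.round([q[:,2].min(),np.median(q[:,2]),q[:,2].max()],3))
    # base plate yaw
    b=(abs(W[:,2]-.012)<.004)&(abs(W[:,0]-.64)<.2)&(abs(W[:,1]-.04)<.09)&(t>0)
    if b.sum()>20:
        r=cv2.minAreaRect(W[b][:,:2].astype(np.float32)); print("base",r)
    im=p["image"]; 
    cr=im[110:250,220:330] if n=="top" else im[160:290,230:360]
    cv2.imwrite(f"pics/{n}_c.png",cv2.resize(cr,None,fx=4,fy=4,interpolation=cv2.INTER_CUBIC)[:,:,::-1])
E
```

```text
top 0.474 7 y [-0.006  0.001  0.009] z [0.254 0.258 0.259]
top 0.486 53 y [-0.013  0.     0.014] z [0.261 0.268 0.273]
top 0.498 54 y [-0.01   0.003  0.014] z [0.256 0.266 0.275]
top 0.51 74 y [-0.014  0.007  0.025] z [0.254 0.293 0.297]
top 0.522 98 y [-0.014  0.008  0.028] z [0.285 0.291 0.297]
top 0.534 97 y [-0.012  0.009  0.031] z [0.27  0.287 0.295]
top 0.546 92 y [-0.009  0.012  0.033] z [0.266 0.284 0.291]
top 0.558 94 y [-0.007  0.013  0.035] z [0.259 0.28  0.285]
top 0.57 89 y [-0.007  0.014  0.036] z [0.268 0.276 0.281]
top 0.582 42 y [-0.005  0.022  0.038] z [0.209 0.26  0.279]
top 0.594 42 y [0.012 0.023 0.04 ] z [0.213 0.228 0.259]
top 0.606 45 y [0.014 0.026 0.042] z [0.21  0.223 0.252]
top 0.618 38 y [0.016 0.027 0.045] z [0.2   0.216 0.239]
top 0.63 38 y [0.019 0.028 0.047] z [0.204 0.212 0.225]
top 0.642 36 y [0.022 0.032 0.047] z [0.201 0.206 0.216]
top 0.654 28 y [0.024 0.044 0.05 ] z [0.2   0.213 0.222]
top 0.666 18 y [0.045 0.048 0.053] z [0.206 0.224 0.232]
top 0.678 18 y [0.046 0.051 0.054] z [0.203 0.231 0.236]
top 0.69 18 y [0.048 0.053 0.056] z [0.207 0.218
[... 963 characters left out ...]
]
scene 0.606 24 y [0.014 0.016 0.039] z [0.201 0.214 0.221]
scene 0.618 32 y [0.015 0.024 0.044] z [0.2   0.212 0.219]
scene 0.63 22 y [0.017 0.033 0.042] z [0.2   0.207 0.213]
scene 0.642 17 y [0.021 0.041 0.049] z [0.201 0.206 0.211]
scene 0.654 28 y [0.042 0.045 0.05 ] z [0.204 0.215 0.223]
scene 0.666 29 y [0.044 0.047 0.054] z [0.201 0.224 0.232]
scene 0.678 29 y [0.045 0.048 0.055] z [0.2   0.214 0.233]
scene 0.69 19 y [0.046 0.049 0.056] z [0.2   0.215 0.223]
scene 0.702 17 y [0.05  0.051 0.06 ] z [0.203 0.217 0.221]
scene 0.714 6 y [0.052 0.053 0.054] z [0.201 0.207 0.213]
base ((0.6600854992866516, 0.055479928851127625), (0.2514793276786804, 0.17563851177692413), 9.799524307250977)
```

View pics/top_c.png

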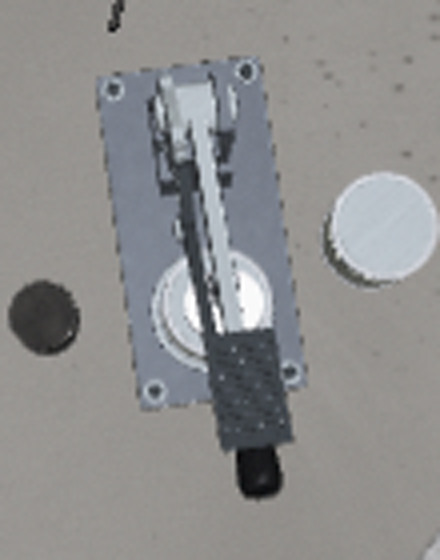

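View pics/scene_c.png

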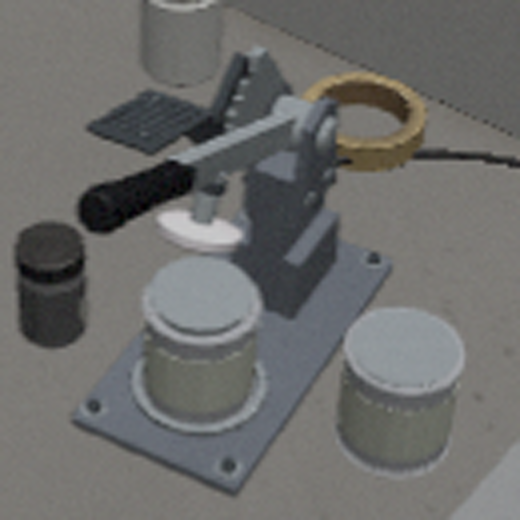

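Plate centre is about (0.543, 0.010, 0.284) and press yaw about 0.17. The plate's height and distance fit e≈0.39, p≈0, though its measured tilt is less than that would give. Next: raise, travel over and turn, with fingers closed.

jog_arm(
  rows=[
    [[0, 0, -0.03], 0, 0],
    [[0, 0, -0.04], 0, 0],
    [[0, 0, -0.04], 0, 0],
    [[0, 0, -0.04], 0, 0],
    [[-0.025, -0.0172, 0], 0, 0],
    [[-0.025, -0.0172, 0], 0, 0],
    [[-0.025, -0.0172, 0], 0, 0],
    [[-0.025, -0.0172, 0], 0, 0],
    [[-0.025, -0.0172, 0], 0, 0],
    [[-0.025, -0.0172, 0], 0, 0],
    [[-0.025, -0.0172, 0], 0, 0],
    [[-0.025, -0.0172, 0], 0, 0],
  ],
  squeeze=20,
)

```text
time_s: 2.0
ee_pos: [0.3357, 0.3112, 0.3556]
eef_rot: [3.141, 0.0, 2.773]
force: [1.0, -0.3, -0.1]
grip_width: 0.017
grip_force: 0.0
```

jog_arm(
  rows=[
    [[-0.025, -0.0172, 0], 0, 0],
    [[-0.025, -0.0172, 0], 0, 0],
    [[-0.025, -0.0172, 0], 0, 0],
    [[-0.025, -0.0172, 0], 0, 0],
    [[-0.025, -0.0172, 0], 0, 0],
    [[-0.025, -0.0172, 0], 0, 0],
    [[-0.025, -0.0172, 0], 0, 0],
    [[-0.025, -0.0172, 0], 0, 0],
    [[-0.025, -0.0172, 0], 0, 0],
    [[-0.025, -0.0172, 0], 0, 0],
    [[-0.025, -0.0172, 0], 0, 0],
    [[0, 0, 0], -6.2, 0],
  ],
)

```text
time_s: 3.0
ee_pos: [0.5252, 0.0334, 0.3545]
eef_rot: [-3.141, -0.001, 2.876]
force: [-0.5, -0.2, -0.7]
grip_width: 0.0004
grip_force: 0.0
```

jog_arm(
  rows=[
    [[0, 0, 0], -6.2, 0],
    [[0, 0, 0], -6.2, 0],
    [[0, 0, 0], -6.2, 0],
    [[0, 0, 0], -6.2, 0],
    [[0, 0, 0], 0, 0],
    [[0, 0, 0], 0, 0],
  ],
)

```text
time_s: 3.5
ee_pos: [0.5235, 0.037, 0.3555]
eef_rot: [3.142, 0.0, -2.973]
force: [-0.1, -0.0, 0.4]
grip_width: 0.0003
grip_force: 0.0
```

jog_arm(
  rows=[
    [[-0.0075, -0.015, 0], 0, 0],
    [[-0.0075, -0.015, 0], 0, 0],
    [[0, 0, 0.02], 0, 0],
    [[0, 0, 0], 0, 0],
  ],
)

```text
time_s: 3.83
ee_pos: [0.5431, 0.0095, 0.3324]
eef_rot: [3.141, -0.004, -2.974]
force: [0.6, -0.3, -0.5]
grip_width: 0.0004
grip_force: 0.0
```

```bash
python3 - <<'E'
from h import *
o=get_obs(); p=camera("wrist")
T=np.eye(4);T[:3,:3]=R.from_euler("xyz",o["eef_rot"]).as_matrix();T[:3,3]=o["ee_pos"]
p["world_from_camera"]=T@np.array(p["T_tool_cam"])
print(o["ee_pos"],np.round(p["T_tool_cam"],3).tolist())
for l in("release_plate","pivot","pawl_nose","presser_foot"):
    for r in spot_point(l,p)[:2]: print(l,r["p"],np.round(r["at"],3),np.round(world(p,r["at"]),4))
cv2.imwrite("pics/w1.png",p["image"][:,:,::-1])
s=camera("scene"); cv2.imwrite("pics/s1.png",cv2.resize(s["image"][130:300,200:400],None,fx=3,fy=3)[:,:,::-1])
E
```

```text
[0.54306404 0.00950469 0.3324006 ] [[0.001, 0.965, 0.263, 0.076], [1.0, -0.0, -0.001, 0.0], [-0.001, 0.263, -0.965, -0.18], [0.0, 0.0, 0.0, 1.0]]
release_plate 0.88 [0.496 0.545] [0.5447 0.0118 0.2846]
pivot 0.71 [0.299 0.156] [ 0.4403 -0.1505  0.0054]
pivot 0.33 [0.494 0.541] [0.5435 0.0106 0.2854]
```

View pics/w1.png

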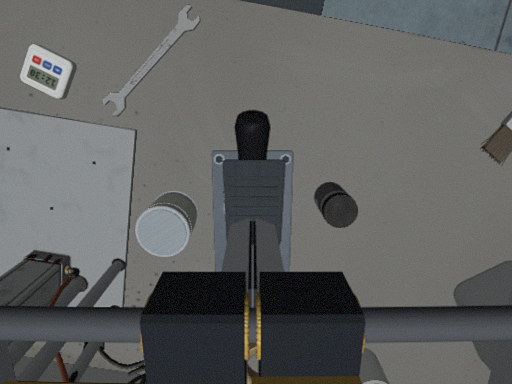

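View pics/s1.png

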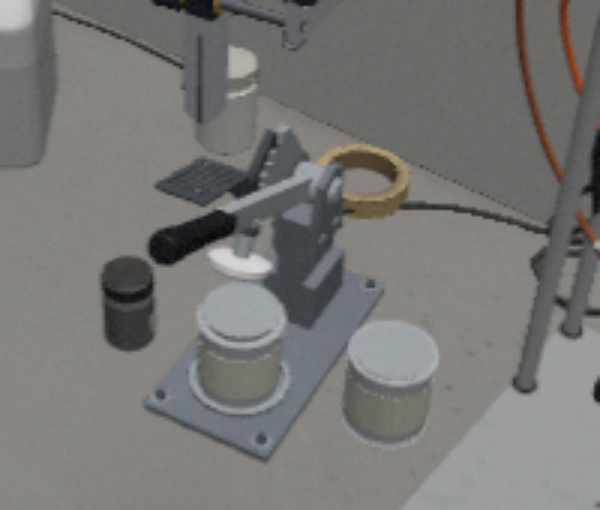

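The wrist view shows the closed fingers in line with the ribbed plate (around column 252, rows 160–225), and in the scene view they hang above it with clear space. I'll descend to contact.

jog_arm(
  rows=[
    [[0, 0.002, 0.012], 0, 0],
    [[0, 0, 0.012], 0, 0],
    [[0, 0, 0.012], 0, 0],
    [[0, 0, 0.008], 0, 0],
    [[0, 0, 0.002], 0, 0],
    [[0, 0, 0.002], 0, 0],
  ],
)

```text
time_s: 4.63
ee_pos: [0.5432, 0.012, 0.2878]
eef_rot: [-3.141, 0.0, -2.969]
force: [0.2, 0.2, 0.9]
grip_width: 0.0006
grip_force: 0.0
```

jog_arm(
  rows=[
    [[0.001, 0, 0.0015], 0, 0],
    [[0.001, 0, 0.0015], 0, 0],
    [[0.0, 0, 0], 0, 0],
  ],
)

```text
time_s: 4.88
ee_pos: [0.5413, 0.0117, 0.2851]
eef_rot: [-3.141, 0.002, -2.969]
force: [2.1, 0.1, 1.7]
grip_width: 0.0006
grip_force: 1.2
```

jog_arm(
  rows=[
    [[0.001, 0, 0.00125], 0, 0],
    [[0.001, 0, 0.00125], 0, 0],
    [[0.001, 0, 0.00125], 0, 0],
    [[0.001, 0, 0.00125], 0, 0],
    [[0, 0, 0], 0, 0],
  ],
)

```text
time_s: 5.3
ee_pos: [0.5369, 0.0109, 0.2793]
eef_rot: [3.142, -0.0, -2.969]
force: [1.3, 0.6, 2.7]
grip_width: 0.0004
grip_force: 1.6
```

jog_arm(
  rows=[
    [[0.001, 0, 0.00125], 0, 0],
    [[0.001, 0, 0.00125], 0, 0],
    [[0.001, 0, 0.00125], 0, 0],
    [[0.001, 0, 0.00125], 0, 0],
    [[0, 0, 0], 0, 0],
  ],
)

```text
time_s: 5.72
ee_pos: [0.5331, 0.0102, 0.2742]
eef_rot: [3.142, -0.0, -2.969]
force: [1.4, 2.3, 2.3]
grip_width: 0.0005
grip_force: 1.4
```

```bash
python3 - <<'E'
from h import *
s=camera("scene"); t=camera("top")
for n,p in(("s",s),("t",t)):
  for l in("release_plate","pawl_nose","presser_foot"):
    for r in spot_point(l,p)[:1]: print(n,l,r["p"],np.round(r["at"],3),np.round(world(p,r["at"]),4))
cv2.imwrite("pics/s2.png",cv2.resize(s["image"][160:260,230:330],None,fx=5,fy=5,interpolation=cv2.INTER_CUBIC)[:,:,::-1])
E
```

```text
s release_plate 0.72 [0.514 0.507] [0.5245 0.0077 0.2789]
s pawl_nose 0.85 [0.57  0.467] [0.6856 0.0481 0.21  ]
s presser_foot 0.67 [0.545 0.578] [0.5797 0.0049 0.1637]
t pawl_nose 0.44 [0.524 0.39 ] [0.701  0.0397 0.13  ]
t presser_foot 0.63 [0.542 0.482] [0.57   0.0362 0.5578]
```

View pics/s2.png

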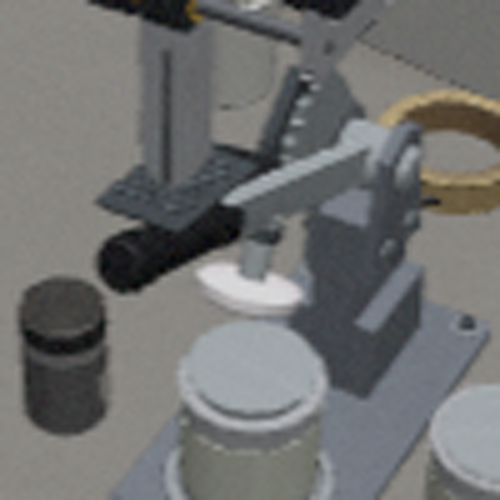

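The finger stands on the plate. The presser foot (about (255,287) in the crop) has not moved, so the pawl is turning as wanted. I'll press on to the stop.

jog_arm(
  rows=[
    [[0.001, 0, 0.00125], 0, 0],
    [[0.001, 0, 0.00125], 0, 0],
    [[0, 0, 0], 0, 0],
  ],
)

```text
time_s: 6.37
ee_pos: [0.5314, 0.0099, 0.272]
eef_rot: [-3.141, 0.001, -2.969]
force: [3.6, 0.9, 2.8]
grip_width: 0.0005
grip_force: 1.9
```

jog_arm(
  rows=[
    [[0.001, 0, 0.00125], 0, 0],
    [[0.001, 0, 0.00125], 0, 0],
    [[0, 0, 0], 0, 0],
  ],
)

```text
time_s: 6.62
ee_pos: [0.5294, 0.0095, 0.2696]
eef_rot: [-3.141, 0.001, -2.969]
force: [5.7, 1.6, 4.0]
grip_width: 0.0004
grip_force: 2.3
```

jog_arm(
  rows=[
    [[0.0005, 0, 0.00125], 0, 0],
    [[0.0005, 0, 0.00125], 0, 0],
    [[0, 0, 0], 0, 0],
  ],
)

```text
time_s: 6.87
ee_pos: [0.5282, 0.0093, 0.267]
eef_rot: [-3.142, -0.0, -2.969]
force: [2.9, 0.0, 6.3]
grip_width: 0.0001
grip_force: 2.7
```

```bash
python3 - <<'E'
from h import *
s=camera("scene")
for l in("release_plate","pawl_nose","presser_foot"):
    for r in spot_point(l,s)[:1]: print(l,r["p"],np.round(r["at"],3),np.round(world(s,r["at"]),4))
cv2.imwrite("pics/s3.png",cv2.resize(s["image"][160:260,230:330],None,fx=5,fy=5,interpolation=cv2.INTER_CUBIC)[:,:,::-1])
E
```

```text
release_plate 0.85 [0.515 0.519] [0.5193 0.0025 0.2721]
pawl_nose 0.59 [0.569 0.473] [0.681  0.0467 0.2061]
presser_foot 0.63 [0.546 0.577] [0.5824 0.0046 0.1637]
```

View pics/s3.png

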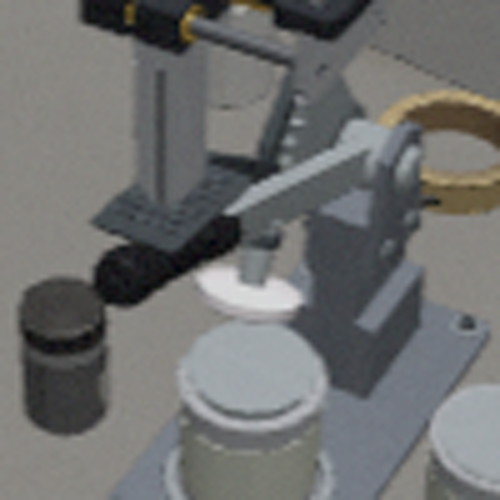

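jog_arm(
  rows=[
    [[0.0006, 0, 0.0012], 0, 0],
    [[0.0006, 0, 0.0012], 0, 0],
    [[0, 0, 0], 0, 0],
  ],
)

```text
time_s: 7.32
ee_pos: [0.527, 0.0091, 0.2646]
eef_rot: [-3.142, -0.0, -2.969]
force: [0.6, 0.8, 5.3]
grip_width: 0.0004
grip_force: 2.9
```

jog_arm(
  rows=[
    [[0.0006, 0, 0.0012], 0, 0],
    [[0.0006, 0, 0.0012], 0, 0],
    [[0.0006, 0, 0.0012], 0, 0],
    [[0.0006, 0, 0.0012], 0, 0],
    [[0, 0, 0], 0, 0],
  ],
)

```text
time_s: 7.73
ee_pos: [0.5245, 0.0087, 0.2598]
eef_rot: [-3.142, -0.0, -2.969]
force: [1.0, 0.8, 5.7]
grip_width: 0.0
grip_force: 2.9
```

```bash
python3 - <<'E'
from h import *
s=camera("scene")
for l in("release_plate","pawl_nose","presser_foot"):
    for r in spot_point(l,s)[:1]: print(l,r["p"],np.round(r["at"],3),np.round(world(s,r["at"]),4))
E
```

```text
release_plate 0.87 [0.512 0.523] [0.5154 0.0026 0.2704]
pawl_nose 0.66 [0.568 0.476] [ 0.5079 -0.0747  0.3607]
presser_foot 0.88 [0.541 0.585] [0.5768 0.0085 0.1553]
```

Steady 5–6 N while the foot sinks, so the arm is moving with the pawl clear. I'll continue along the arc.

jog_arm(
  rows=[
    [[0.0014, 0, 0.003], 0, 0],
    [[0.0014, 0, 0.003], 0, 0],
    [[0.0014, 0, 0.003], 0, 0],
    [[0.0013, 0, 0.003], 0, 0],
    [[0.0013, 0, 0.003], 0, 0],
    [[0.0013, 0, 0.003], 0, 0],
    [[0, 0, 0], 0, 0],
  ],
)

```text
time_s: 8.52
ee_pos: [0.5163, 0.0073, 0.2414]
eef_rot: [3.141, -0.001, -2.969]
force: [0.3, 0.1, 4.8]
grip_width: 0.0006
grip_force: 2.1
```

jog_arm(
  rows=[
    [[0.0012, 0, 0.003], 0, 0],
    [[0.0012, 0, 0.003], 0, 0],
    [[0.0012, 0, 0.003], 0, 0],
    [[0.0011, 0, 0.003], 0, 0],
    [[0.0011, 0, 0.003], 0, 0],
    [[0.0011, 0, 0.003], 0, 0],
    [[0, 0, 0], 0, 0],
  ],
)

```text
time_s: 9.1
ee_pos: [0.5096, 0.0062, 0.2234]
eef_rot: [3.141, -0.001, -2.969]
force: [1.7, 1.2, 4.5]
grip_width: 0.0008
grip_force: 2.1
```

jog_arm(
  rows=[
    [[0.001, 0, 0.003], 0, 0],
    [[0.001, 0, 0.003], 0, 0],
    [[0.0009, 0, 0.003], 0, 0],
    [[0.0008, 0, 0.003], 0, 0],
    [[0.0007, 0, 0.003], 0, 0],
    [[0.0007, 0, 0.003], 0, 0],
    [[0.0007, 0, 0.003], 0, 0],
    [[0.0006, 0, 0.003], 0, 0],
    [[0, 0, 0], 0, 0],
  ],
)

```text
time_s: 9.85
ee_pos: [0.5031, 0.005, 0.1993]
eef_rot: [3.141, -0.002, -2.969]
force: [-1.2, 0.6, 5.6]
grip_width: 0.0006
grip_force: 2.5
```

```bash
python3 - <<'E'
from h import *
s=camera("scene")
for l in("release_plate","pawl_nose","presser_foot"):
    for r in spot_point(l,s)[:1]: print(l,r["p"],np.round(r["at"],3),np.round(world(s,r["at"]),4))
cv2.imwrite("pics/s4.png",cv2.resize(s["image"][160:290,220:350],None,fx=4,fy=4,interpolation=cv2.INTER_CUBIC)[:,:,::-1])
E
```

```text
release_plate 0.94 [0.498 0.594] [0.4922 0.0052 0.2061]
presser_foot 0.7 [0.551 0.605] [0.5953 0.0049 0.1185]
```

View pics/s4.png

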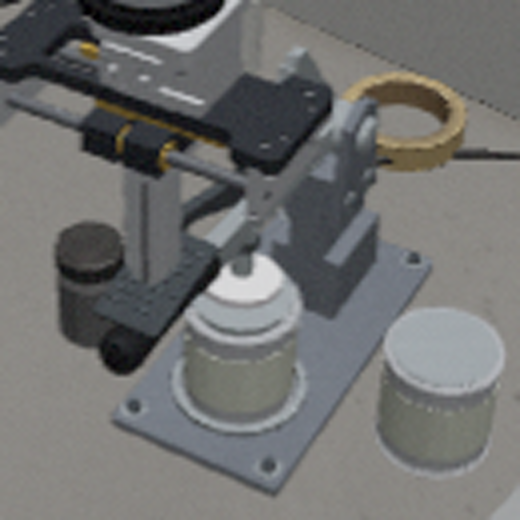

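The foot is just above the lid (crop (238,285)), with the finger on the plate and the hand clear of the column. Now to press the lid home.

jog_arm(
  rows=[
    [[0.0005, 0, 0.002], 0, 0],
    [[0.0005, 0, 0.002], 0, 0],
    [[0.0004, 0, 0.002], 0, 0],
    [[0.0004, 0, 0.002], 0, 0],
    [[0, 0, 0], 0, 0],
  ],
)

```text
time_s: 10.47
ee_pos: [0.5016, 0.0047, 0.1916]
eef_rot: [3.141, -0.001, -2.969]
force: [-2.3, 0.1, 5.2]
grip_width: 0.0004
grip_force: 3.0
```

jog_arm(
  rows=[
    [[0.0003, 0, 0.0015], 0, 0],
    [[0.0003, 0, 0.0015], 0, 0],
    [[0.0002, 0, 0.0015], 0, 0],
    [[0, 0, 0], 0, 0],
  ],
)

```text
time_s: 10.8
ee_pos: [0.5011, 0.0046, 0.1882]
eef_rot: [-3.141, 0.001, -2.969]
force: [-4.7, 0.6, 15.3]
grip_width: -0.0002
grip_force: 7.9
```

jog_arm(
  rows=[
    [[0.0002, 0, 0.0015], 0, 0],
    [[0.0002, 0, 0.0015], 0, 0],
    [[0.0002, 0, 0.001], 0, 0],
    [[0, 0, 0], 0, 0],
  ],
)

```text
time_s: 11.13
ee_pos: [0.5005, 0.0045, 0.1843]
eef_rot: [-3.141, 0.001, -2.969]
force: [-5.5, 2.0, 17.6]
grip_width: 0.0005
grip_force: 8.7
```

jog_arm(
  rows=[
    [[0, 0, 0.001], 0, 0],
    [[0, 0, 0.001], 0, 0],
    [[0, 0, 0.001], 0, 0],
    [[0, 0, 0], 0, 0],
  ],
)

```text
time_s: 11.47
ee_pos: [0.5002, 0.0045, 0.1812]
eef_rot: [-3.141, -0.0, -2.969]
force: [-8.0, 0.4, 17.7]
grip_width: 0.0005
grip_force: 9.5
```

jog_arm(
  rows=[
    [[0, 0, 0.001], 0, 0],
    [[0, 0, 0.001], 0, 0],
    [[0, 0, 0], 0, 0],
  ],
)

```text
time_s: 11.72
ee_pos: [0.5001, 0.0044, 0.1794]
eef_rot: [-3.141, -0.001, -2.969]
force: [-12.2, 0.0, 20.0]
grip_width: 0.0002
grip_force: 11.3
```

jog_arm(
  rows=[
    [[0.0005, 0, 0.001], 0, 0],
    [[0, 0, 0.0005], 0, 0],
    [[0, 0, 0], 0, 0],
  ],
)

```text
time_s: 11.97
ee_pos: [0.5, 0.0044, 0.1788]
eef_rot: [-3.141, 0.001, -2.969]
force: [-12.9, 1.0, 27.3]
grip_width: 0.0007
grip_force: 14.6
```

jog_arm(
  rows=[
    [[0.0005, 0, 0.001], 0, 0],
    [[0, 0, 0.0005], 0, 0],
    [[0, 0, 0], 0, 0],
  ],
)

```text
time_s: 12.22
ee_pos: [0.4999, 0.0044, 0.1781]
eef_rot: [-3.141, 0.003, -2.969]
force: [-13.5, 1.7, 34.2]
grip_width: 0.0007
grip_force: 18.0
```

The force now climbs with almost no travel at z≈0.179, which is the predicted hard stop. I'll take the hand straight up.

jog_arm(
  rows=[
    [[0, 0, -0.002], 0, 0],
    [[0, 0, -0.005], 0, 0],
    [[0, 0, -0.01], 0, 0],
    [[0, 0, -0.02], 0, 0],
    [[0, 0, -0.03], 0, 0],
    [[0, 0, -0.03], 0, 0],
    [[0, 0, -0.03], 0, 0],
    [[0, 0, -0.03], 0, 0],
    [[0, 0, -0.02], 0, 0],
    [[0, 0, 0], 0, 0],
  ],
)

```text
time_s: 13.05
ee_pos: [0.5001, 0.0043, 0.3564]
eef_rot: [-3.14, 0.005, -2.969]
force: [0.2, -0.2, 0.1]
grip_width: 0.0006
grip_force: 0.0
```

```bash
python3 - <<'E'
from h import *
print(get_obs()["ee_pos"],get_obs()["force"])
s=camera("scene");t=camera("top")
for n,p in(("s",s),("t",t)):
  for l in("release_plate","presser_foot","tin_centre","closed_tin_centre","jar","wrench"):
    for r in spot_point(l,p)[:1]: print(n,l,r["p"],np.round(r["at"],3),np.round(world(p,r["at"]),4))
cv2.imwrite("pics/s5.png",cv2.resize(s["image"][160:290,220:350],None,fx=4,fy=4,interpolation=cv2.INTER_CUBIC)[:,:,::-1])
E
```

```text
[0.50006273 0.00425895 0.3563527 ] [ 0.21387093 -0.19943792  0.07000151]
s release_plate 0.57 [0.506 0.588] [0.5093 0.0076 0.1994]
s presser_foot 0.89 [0.546 0.617] [0.5876 0.007  0.1061]
s tin_centre 0.98 [0.545 0.634] [0.5806 0.0027 0.0924]
s closed_tin_centre 0.88 [0.646 0.676] [ 0.6346 -0.1169  0.0723]
s jar 0.82 [0.476 0.624] [0.5802 0.1242 0.0276]
s wrench 0.96 [0.575 0.881] [ 0.4373 -0.1581  0.0038]
t presser_foot 0.57 [0.537 0.479] [0.6061 0.0209 0.1625]
t tin_centre 0.59 [0.531 0.484] [0.6034 0.0275 0.1357]
t closed_tin_centre 0.8 [0.617 0.441] [ 0.6582 -0.0963  0.0838]
t jar 0.5 [0.449 0.496] [0.5915 0.1419 0.0792]
t wrench 0.59 [0.532 0.479] [0.6088 0.0273 0.1387]
```

View pics/s5.png

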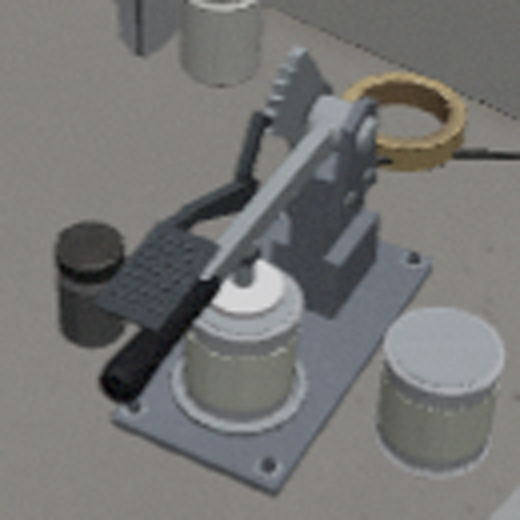

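The arm is level and down, with the foot on the lid (crop (245,290)) and the lid flush like the closed tin's. The plate has sprung back to z≈0.199, matching e=0, p=0. The bystanders have not moved, so I'm handing in.

```bash
python3 -c "
from station import *
print(hand_in())"
```

```text
the job is handed in; nothing more can be done
None
```

The job is handed in: the tin's lid was pressed to the hard stop with the pawl held clear, the press arm stays down, the hand is away, and the tins, jar and spanner are where they stood (13 s on the clock; no verdict was returned).

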